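# Seat the paint gauge in its zero jig and press its button

### The job

Zero the paint thickness gauge: push it over the table into the jig until its right flank lies along the side rail and its probe nose touches the steel reference block, then press its round button all the way down and let it go. Use the fingertips only: push gently, never take the gauge between the fingers or lift it, and do not disturb the other things. Finish with the gauge still seated in the jig and the button released.

Things in the scene. Friction and masses are not known exactly. Their poses are not given: they have to be found in the camera images.
- gauge: Paint thickness gauge, loose, 0.12 kg, a dark case lying flat: x -60 to +50 from the origin, 24 high, and a 14 mm thick probe nose out to x = +60. Seen from above it is 68 wide at x = +13 and narrows straight to 59 at the rear (x = -55) and faster to 31 at the front (x = +50). Origin: on the underside, mid-length. +x points to the probe nose, +z up.
- probe_tip (a point): The very end of the gauge's probe nose, 60 mm ahead of the gauge's origin and 12 mm above the table; axes as the gauge's.
- side_wide (a point): Foot of the gauge's right side at its widest, x = +13, y = -33.7 mm in the gauge's frame. From here the right side runs straight back to side_rear: this flank goes to the rail, touching at least here (a gap of some 4 mm at side_rear is natural).
- side_rear (a point): Foot of the gauge's right side at its rear corner, x = -55, y = -29.5 mm in the gauge's frame.
- button_top (a point): Centre of the top of the gauge's round button (14 mm across), 33 mm behind the gauge's origin, 28 mm above the table; it stands 4 mm proud of the case. Press straight down.
- gauge_button (a joint): Travel of the gauge's spring button in m: 0 released, 0.0015 fully down; a spring of 4 N per mm, so about 6.2 N to push it fully down; springs back by itself.
- zero_jig: L-shaped jig fixed to the table, its floor the bare table. Origin: on the table at the foot of the steel block's face, right under where the probe tip belongs. +x runs into the block, +y away from the side rail, +z up. Block: 30 thick (x 0 to 30), 70 wide (y -34 to +36), 30 high. Left side (+y) and rear are open. Seated, the gauge's origin is at about x = -60, y = 0, its x axis along the jig's.
- rail_end (a point): Near end of the jig's aluminium side rail, a point on its guiding face at table height, at x = -240, y = -34 in the jig's frame (axes as the jig's). The rail runs from here 270 mm along +x, 20 wide (to -y), 18 high; its guiding face looks to +y.
- small_tin: Bystander: small closed paint tin 58 across, 58 high, near the free end of the reference block. Origin: centre of its underside.
- sanding_block: Bystander: sanding block 60 x 111 (its y) x 27 high, lying behind the side rail. Origin: centre of its underside.
- filter: Bystander: round respirator cartridge 70 across, 33 high, beyond the reference block. Origin: centre of its underside.
- marker: Bystander: paint marker 139 long (its y), 12 thick, lying behind the side rail. Origin: underside, mid-length.
- tape: Bystander: roll of masking tape lying flat, 100 across, 24 high, behind the rail's near end. Origin: centre of its underside.
Things that resemble listed ones, but are neither listed nor needed, are in the scene too. Leave any pink or purple look-alike of the gauge alone.

How it is judged:
On the way, in this order (a step that is already met when the one before it is completed fails the run):
1. the gauge is seated: along the rail, probe against the block (x of probe_tip in the frame of zero_jig above -0.003 m and y of side_wide in the frame of zero_jig below -0.028 m and y of side_rear in the frame of zero_jig below -0.024 m), for 0.3 s.
2. the button is pressed fully down with the gauge seated (all of step 1 and value of joint gauge_button above 0.0011 m), for 0.1 s.
At the end, for the whole second after the job is handed in: Seated first, then the button pressed over 1.1 mm while seated. At the end the gauge lies flat and still, probe tip within 3 mm of the block's face, its right flank within 6 mm of the rail at the widest point and 10 mm at the rear corner, button sprung back (under 0.5 mm) (all of step 1 and value of joint gauge_button below 0.0005 m and linear speed of gauge below 0.01 m/s and height (world z) of gauge below 0.003 m and angle between gauge's own z axis and vertical below 0.05 rad); the robot touches nothing.
It fails at once if the gauge is lifted over 8 mm or tipped over 0.15 rad (height (world z) of gauge above 0.008 m or angle between gauge's own z axis and vertical above 0.15 rad).
It fails at once if the gauge is taken between the fingers (the grasp point sinks into its middle) (x of the grasp point in the frame of gauge between -0.045 and 0.065 m and y of the grasp point in the frame of gauge between -0.015 and 0.015 m and z of the grasp point in the frame of gauge below 0.036 m).
It fails at once if the fingers push the gauge harder than 45 N (contact force between the fingers and gauge above 45 N).
It fails at once if another thing is moved over 15 mm (distance of any of small_tin, sanding_block, filter, marker, tape from where it was at the start of the episode above 0.015 m).
It also fails if it takes over 72 s, if anything falls off the work surface, if the arm or the gripper's body presses on something with over 40 N, if the wrist force passes 120 N, or if a joint passes its speed limit or range.

### The arm

A 7-joint arm with a two-finger parallel gripper is mounted at the origin on a cart in front of the work surface, level with it; the furniture and walls round the work are solid. World frame = base frame: x ahead of the robot, y to its left, z up, the work surface at z = 0. Lengths are in m, angles in rad, forces in N, time in s.
With the tool pointing down it reaches from about 0.425 to 0.925 m from the base axis. Payload 6.8 kg.
Tool frame: the origin (TCP) lies between the finger pads; the fingertips stand finger_overhang ahead of it and the grasp point (between the pads) lies 6 mm ahead of it (finger_overhang is the distance from the TCP to the fingertips, in m); z points along the fingers, y is the line along which they close (so a half turn about z gives the same grasp; the last joint's range is limited). The gripper opens to 85 mm and grips with 20 to 120 N. Pads are 22 mm wide; open, the fingers measure 114 mm over their backs; the gripper's body (76 mm by 85 mm) begins 54 mm behind the grasp point. The pads swing forward as they close: fully open they stand 13 mm farther back than shut.
Start: joints at [-1.252, 0.477, 0.022, 1.555, -0.011, 1.109, -0.083], TCP at [0.279, 0.614, 0.256] pointing down, gripper open.
Joint ranges: [-2.96, 2.96], [-0.34, 2.1], [-1.41, 1.46], [0.24, 2.44], [-1.37, 4.51], [0.17, 1.92], [-2.96, 2.96]. Speed limits (rad/s): [2.39, 2.39, 3.14, 3.14, 3.14, 3.14, 3.14].

### API

Orientations are given as a unit quaternion [w, x, y, z].
In Python, from station import * gives the robot as it stands.
- The arm moves only by the tool drive_tool, never from a script. Its argument "increments" is a list of rows, each an object of numbers: "claw": the finger opening in m, from 0 to 0.0854; "dx", "dy", "dz": the shift along the tool's x, y, z in m; "wx", "wy", "wz": the turn, a rotation vector about the tool's x, y, z in degrees. A call has 1 to 20 rows; each row shifts and turns the commanded pose from where the row before left it, along the tool's axes as they then stand; what a row does not reach is not made up. A row lasts 1/8 s, in which the tool goes at most 62.5 mm and 10.7 degrees, less where a joint would pass 70% of its speed; a pose out of reach is approached as far as the arm can. A call with a gripper value outside its range is refused whole. The fingers move at their own pace and stop on an object; "newtons" is the grip in N (left out, the last holds). Time passes only in rows, so rows that do not move let the fingers close. It gives the time, the measured TCP pose, the force, the opening and the grip force at its end, in the units of the state.
- get_obs(): the state, without advancing time (a new reading comes with each control period).
- read_camera(name): name is "side" or "top" or "wrist"; returns (picture, depth): 384x512x3 uint8, red, green, blue; 384x512 float32, m along the optical axis (not along the pixel's ray), 0 where there is no reading.
- calibration(name): a dict with "intrinsics" (3x3 intrinsics, pixels), "k1" (the pictures are not rectified: a ray, as slopes to the right and down, at radius r is drawn at 1 + k1 r^2 times it, then the intrinsics apply), "R" (3x3) and "t" (3): a world point X has camera coordinates R X + t; the wrist camera has in their place "mount" (4x4, takes a point from camera to tool coordinates, whose origin is the TCP and whose axes are the flange's). Camera axes: x right, y down, z forward; pixel columns grow to the right and rows downward; lengths in m; the calibration is good to about 2 mm. A picture is of the moment at which its call begins: read the wrist's pose just before it. calibration takes no time and is no camera call.
- hand_in(): hands the job in; it is judged then, once.
The state is a dict: "t": time; "q": joint angles; "joint_vel": joint speeds; "joint_torque": joint torques, N m; "eef_pos": TCP position; "tool_rot": TCP orientation; "contact_force": force on the tool from outside, world axes, zero at the start; "torque": the same for the moment, N m; "gripper_width": opening from 0.0 (shut) to 1.0 (fully open); "grasp_force": force on a finger pad.
Only numpy, scipy, OpenCV 4.12 (cv2) and the standard library are available. Lean on these libraries where they do the work, as an engineer would, in place of code of your own. Each camera call takes 0.05 s, during which the arm holds its last target. There are 200 camera calls.

## Working session

There is one attempt and no reset: what is moved stays moved. The work goes in short steps, Python scripts to look and compute and a tool call to move; the robot and the scene stay as the last step left them, time stands still between calls to the robot, and variables do not carry over. Pictures are saved under pics/ and viewed, at most 10 in all, crops included, and the job is handed in when it is done.

Besides the shell and the picture viewer there is one more tool, called after "Call:" as name(argument=value, ...) on one line, values as JSON. drive_tool: Moves the arm, as the interface text tells. Its arguments: {"type":"object","properties":{"increments":{"type":"array","items":{"type":"object","properties":{"claw":{"type":"number"},"dx":{"type":"number"},"dy":{"type":"number"},"dz":{"type":"number"},"wx":{"type":"number"},"wy":{"type":"number"},"wz":{"type":"number"}}}},"newtons":{"type":"number"}},"required":["increments"]}

```bash
mkdir -p pics; ls; python3 - <<'E'
from station import *
import cv2,numpy as np
o=get_obs();print({k:np.round(v,3) for k,v in o.items()})
for n in("top","side"):
    p,d=read_camera(n);cv2.imwrite(f"pics/{n}0.png",p[:,:,::-1]);np.savez(f"{n}0.npz",p=p,d=d)
    print(n,calibration(n))
print(calibration("wrist"))
try: print(finger_overhang)
except Exception as e: print(e)
E
```

```text
pics
{'t': np.float64(0.0), 'q': array([-1.252,  0.478,  0.022,  1.556, -0.012,  1.109, -0.083]), 'joint_vel': array([ 0.002,  0.001, -0.001,  0.001, -0.   ,  0.001, -0.002]), 'joint_torque': array([-1.0000e-03, -5.9647e+01,  1.6080e+00, -2.8119e+01,  1.2000e-02,
        1.0000e-02,  0.0000e+00]), 'eef_pos': array([0.279, 0.614, 0.255]), 'tool_rot': array([-0.   ,  0.212,  0.977, -0.001]), 'contact_force': array([ 0.019, -0.231, -0.449]), 'torque': array([ 0.024, -0.001,  0.015]), 'grasp_force': np.float64(0.0), 'gripper_width': np.float64(0.999)}
top {'intrinsics': array([[360.29515801,   0.        , 255.46247176],
       [  0.        , 360.29515801, 189.94392563],
       [  0.        ,   0.        ,   1.        ]]), 'k1': -0.10277169745954971, 'R': array([[ 0.01641831, -0.9995754 ,  0.02407192],
       [-0.98299446, -0.02054054, -0.18248279],
       [ 0.18289976, -0.0206665 , -0.98291433]]), 't': array([0.12693419, 0.60505342, 0.86646938])}
side {'intrinsics': array([[371.12422776,   0.        , 262.36450117],
       [  0.        , 371.12422776, 191.74221054],
       [  0.        ,   0.        ,   1.        ]]), 'k1': -0.012068347010932649, 'R': array([[ 0.92704672, -0.37412945, -0.02472911],
       [-0.21965255, -0.48845299, -0.84449182],
       [ 0.30387025,  0.78831519, -0.53499723]]), 't': array([-0.50792262,  0.2458168 ,  0.58879052])}
{'intrinsics': array([[310.11887189,   0.        , 255.69865969],
       [  0.        , 310.11887189, 194.14900505],
       [  0.        ,   0.        ,   1.        ]]), 'k1': -0.07476895812043316, 'mount': array([[-7.13557167e-04, -9.60511340e-01, -2.78239927e-01,
         7.12007625e-02],
       [ 9.99999519e-01, -4.98346655e-04, -8.44196637e-04,
        -3.43903047e-04],
       [ 6.72200506e-04, -2.78240396e-01,  9.60511234e-01,
        -1.18238276e-01],
       [ 0.00000000e+00,  0.00000000e+00,  0.00000000e+00,
         1.00000000e+00]])}
0.025
```

View pics/top0.png

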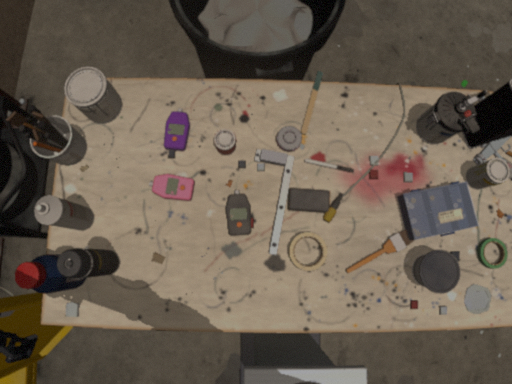

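View pics/side0.png

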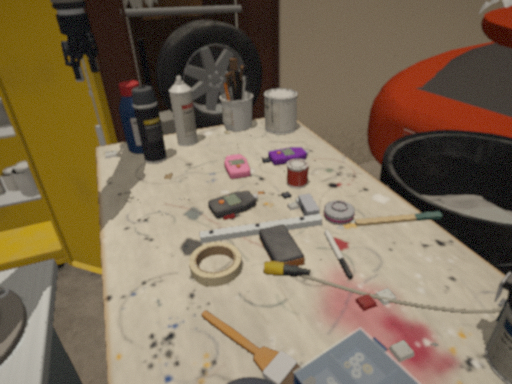

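```bash
cat > h.py <<'E'
import numpy as np,cv2
from station import *
def ray(n,uv,o=None):
    c=calibration(n);uv=np.atleast_2d(np.float64(uv))
    K=c["intrinsics"];d=(uv-K[:2,2])/[K[0,0],K[1,1]]
    s=d.copy()
    for _ in range(30): s=d/(1+c["k1"]*(s**2).sum(1,keepdims=True))
    v=np.c_[s,np.ones(len(s))]
    if n=="wrist":
        q=np.array(o["tool_rot"]);from scipy.spatial.transform import Rotation as Ro
        T=Ro.from_quat(q[[1,2,3,0]]).as_matrix();M=c["mount"]
        return T@M[:3,3]+o["eef_pos"],v@M[:3,:3].T@T.T
    return -c["R"].T@c["t"],v@c["R"]
def onz(n,uv,z,o=None):
    C,v=ray(n,uv,o);return C+v*((z-C[2])/v[:,2])[:,None]
def crop(p,x0,y0,x1,y1,f,name):
    cv2.imwrite(name,cv2.resize(p[y0:y1,x0:x1,::-1],None,fx=f,fy=f,interpolation=cv2.INTER_CUBIC))
E
python3 - <<'E'
from h import *
p=np.load("top0.npz")["p"];crop(p,200,140,333,275,4.4,"pics/c0.png")
E
```

```text
(no output)
```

View pics/c0.png

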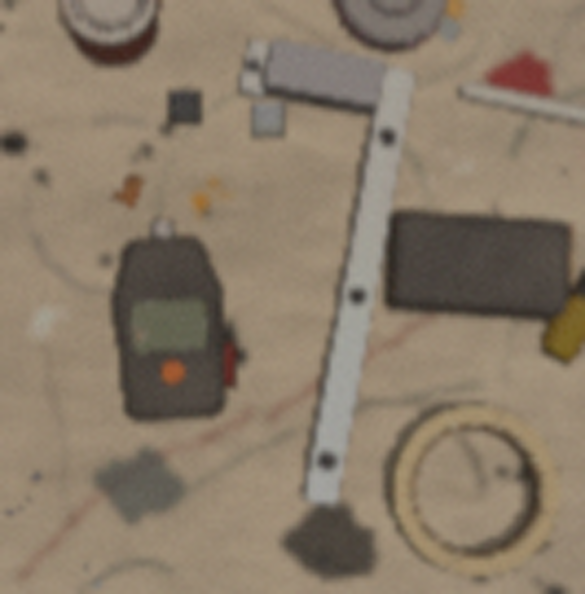

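```bash
python3 - <<'E'
from h import *
d=np.load("top0.npz")["d"]
f=lambda pts:np.array(pts)/4.4+[200,140]-0.4
def heights(pts):
    uv=f(pts);C,v=ray("top",uv)
    z=[d[int(round(y)),int(round(x))] for x,y in uv]
    return C+v*np.array(z)[:,None]
print("heights gaugebutton,nose,rail,block,red,grey sq,dark sq,patch,greypatch,blocktab,table\n",heights([(173,372),(163,228),(358,295),(320,75),(231,362),(268,118),(184,107),(330,540),(140,485),(252,75),(280,400)]).round(4))
r=onz("top",f([(308,498),(338,340),(360,222),(382,103)]),.018);print("railL top",r.round(4))
r2=onz("top",f([(338,500),(410,80)]),.018);print("railR top",r2.round(4))
b=onz("top",f([(266,95),(320,102),(372,108)]),.030);print("block front top?",b.round(4))
b=onz("top",f([(266,95),(320,102),(372,108)]),.0);print("block front bottom?",b.round(4))
b=onz("top",f([(270,42),(388,64)]),.030);print("block rear top",b.round(4))
print("button",onz("top",f([(173,372)]),.028).round(4),"nose",onz("top",f([(163,222)]),.012).round(4))
print("gauge rear top corners",onz("top",f([(126,418),(222,412)]),.024).round(4),"wide",onz("top",f([(114,300),(222,300)]),.024).round(4))
# side view button
s=np.load("side0.npz")["p"];hsv=cv2.cvtColor(s,cv2.COLOR_RGB2HSV)
t=np.load("top0.npz")["p"];ht=cv2.cvtColor(t,cv2.COLOR_RGB2HSV)
for n,h,(x0,y0,x1,y1) in(("top",ht,(225,190,250,240)),("side",hsv,(205,185,260,220))):
    m=cv2.inRange(h[y0:y1,x0:x1],(3,140,100),(20,255,255));k,l,st,c=cv2.connectedComponentsWithStats(m)
    for i in range(1,k):
        if st[i,4]>4: print(n,st[i,4],c[i]+[x0,y0],onz(n,c[i]+[x0,y0],.028).round(4))
crop(s,170,160,340,290,4.4,"pics/c1.png")
E
```

```text
heights gaugebutton,nose,rail,block,red,grey sq,dark sq,patch,greypatch,blocktab,table
 [[5.168e-01 1.789e-01 2.650e-02]
 [6.045e-01 1.873e-01 1.680e-02]
 [5.651e-01 6.980e-02 2.330e-02]
 [6.981e-01 9.420e-02 3.170e-02]
 [5.251e-01 1.447e-01 8.800e-03]
 [6.774e-01 1.244e-01 4.600e-03]
 [6.835e-01 1.767e-01 3.700e-03]
 [4.205e-01 8.370e-02 1.400e-03]
 [4.511e-01 1.977e-01 2.000e-04]
 [7.029e-01 1.350e-01 1.130e-02]
 [5.034e-01 1.146e-01 4.000e-04]]
railL top [[0.4449 0.0982 0.018 ]
 [0.5385 0.0812 0.018 ]
 [0.6105 0.0683 0.018 ]
 [0.6851 0.0549 0.018 ]]
railR top [[0.444  0.0805 0.018 ]
 [0.7002 0.0376 0.018 ]]
block front top? [[0.6853 0.1267 0.03  ]
 [0.6817 0.0939 0.03  ]
 [0.6786 0.0623 0.03  ]]
block front bottom? [[0.6934 0.1257 0.    ]
 [0.6896 0.0919 0.    ]
 [0.6865 0.0593 0.    ]]
block rear top [[0.7188 0.1247 0.03  ]
 [0.7066 0.0525 0.03  ]]
button [[0.5167 0.1789 0.028 ]] nose [[0.6091 0.1876 0.012 ]]
gauge rear top corners [[0.4895 0.2059 0.024 ]
 [0.4941 0.1497 0.024 ]] wide [[0.5591 0.2151 0.024 ]
 [0.5604 0.1509 0.024 ]]
top 22 [238.90909091 224.09090909] [[0.5168 0.1789 0.028 ]]
side 15 [220.93333333 201.6       ] [[0.515 0.176 0.028]]
```

View pics/c1.png

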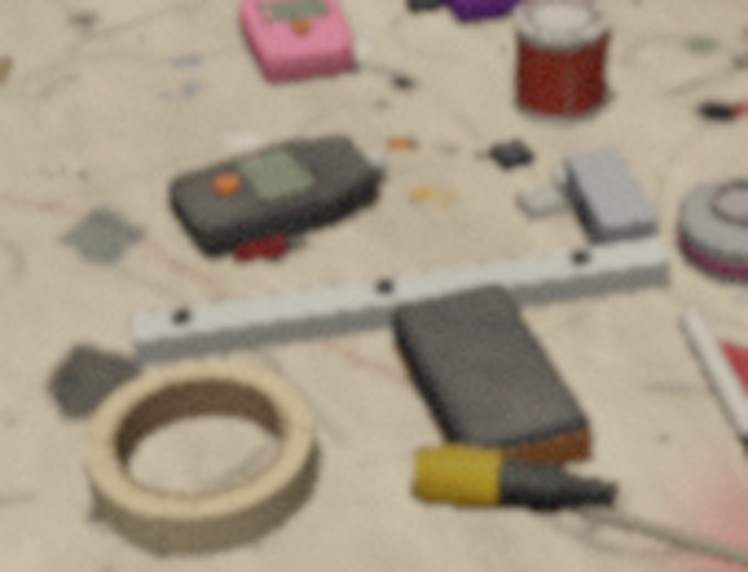

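Call:
drive_tool(increments=[{"dz": -0.03, "claw": 0.03}, {"dz": -0.03}, {"dz": -0.03}, {"dx": -0.022, "dy": -0.0204}, {"dx": -0.022, "dy": -0.0204}, {"dx": -0.022, "dy": -0.0204}, {"dx": -0.022, "dy": -0.0204}, {"dx": -0.022, "dy": -0.0204}, {"dx": -0.022, "dy": -0.0204}, {"dx": -0.022, "dy": -0.0204}, {"dx": -0.022, "dy": -0.0204}, {"dx": -0.022, "dy": -0.0204}, {"dx": -0.022, "dy": -0.0204}, {"dx": -0.022, "dy": -0.0204}, {"dx": -0.022, "dy": -0.0204}, {"dx": -0.022, "dy": -0.0204}, {"dx": -0.022, "dy": -0.0204}, {"dx": -0.022, "dy": -0.0204}, {"dx": -0.022, "dy": -0.0204}])

```text
schema error: expected keys claw, dx, dy, dz, wx, wy, wz
```

Call:
drive_tool(increments=[{"wz": -10, "dz": 0.02}, {"wz": -10, "dz": 0.02}, {"wz": -9.5, "dz": 0.02}, {"dz": 0.02}, {"dz": 0.02}, {"dz": 0.02}, {"dz": 0.02}, {}, {}])

```text
schema error: expected keys claw, dx, dy, dz, wx, wy, wz
```

```bash
cat > pose.py <<'E'
from h import *
from scipy.spatial.transform import Rotation as Ro
o=get_obs();R=Ro.from_quat(np.array(o["tool_rot"])[[1,2,3,0]]).as_matrix()
print(o["t"].round(2),o["eef_pos"].round(4),"tool x",R[:,0].round(3),"y",R[:,1].round(3),"z",R[:,2].round(3),"F",o["contact_force"].round(1),"w",o["gripper_width"].round(3),finger_overhang)
E
python3 pose.py;python3 - <<'E'
from h import *
o=get_obs();p,d=read_camera("wrist");cv2.imwrite("pics/w1.png",p[:,:,::-1])
E
```

```text
Traceback (most recent call last):
  File "pose.py", line 4, in <module>
    print(o["t"].round(2),o["eef_pos"].round(4),"tool x",R[:,0].round(3),"y",R[:,1].round(3),"z",R[:,2].round(3),"F",o["contact_force"].round(1),"w",o["gripper_width"].round(3),finger_overhang)
          ^^^^^^^^^^^^
AttributeError: 'float' object has no attribute 'round'
```

View pics/w1.png

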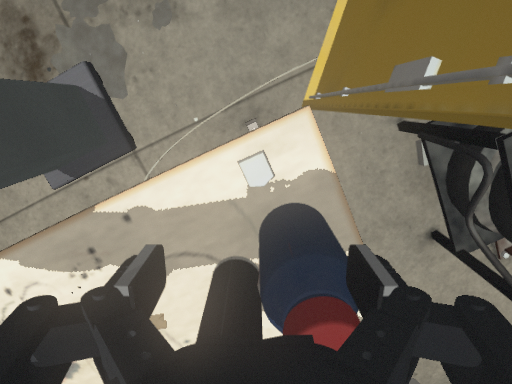

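The moves were refused because every key is required. The wrist view still shows the start pose, with the bottles close below the fingers (blue/red bottle at 315,280 and black one at 235,300), so I lift first.

Call:
drive_tool(increments=[{"dx": 0, "dy": 0, "dz": -0.03, "wx": 0, "wy": 0, "wz": 0, "claw": 0.03}, {"dx": 0, "dy": 0, "dz": -0.03, "wx": 0, "wy": 0, "wz": 0, "claw": 0.03}, {"dx": 0, "dy": 0, "dz": -0.03, "wx": 0, "wy": 0, "wz": 0, "claw": 0.03}, {"dx": -0.022, "dy": -0.0204, "dz": 0, "wx": 0, "wy": 0, "wz": 0, "claw": 0.03}, {"dx": -0.022, "dy": -0.0204, "dz": 0, "wx": 0, "wy": 0, "wz": 0, "claw": 0.03}, {"dx": -0.022, "dy": -0.0204, "dz": 0, "wx": 0, "wy": 0, "wz": 0, "claw": 0.03}, {"dx": -0.022, "dy": -0.0204, "dz": 0, "wx": 0, "wy": 0, "wz": 0, "claw": 0.03}, {"dx": -0.022, "dy": -0.0204, "dz": 0, "wx": 0, "wy": 0, "wz": 0, "claw": 0.03}, {"dx": -0.022, "dy": -0.0204, "dz": 0, "wx": 0, "wy": 0, "wz": 0, "claw": 0.03}, {"dx": -0.022, "dy": -0.0204, "dz": 0, "wx": 0, "wy": 0, "wz": 0, "claw": 0.03}, {"dx": -0.022, "dy": -0.0204, "dz": 0, "wx": 0, "wy": 0, "wz": 0, "claw": 0.03}, {"dx": -0.022, "dy": -0.0204, "dz": 0, "wx": 0, "wy": 0, "wz": 0, "claw": 0.03}, {"dx": -0.022, "dy": -0.0204, "dz": 0, "wx": 0, "wy": 0, "wz": 0, "claw": 0.03}, {"dx": -0.022, "dy": -0.0204, "dz": 0, "wx": 0, "wy": 0, "wz": 0, "claw": 0.03}, {"dx": -0.022, "dy": -0.0204, "dz": 0, "wx": 0, "wy": 0, "wz": 0, "claw": 0.03}, {"dx": -0.022, "dy": -0.0204, "dz": 0, "wx": 0, "wy": 0, "wz": 0, "claw": 0.03}, {"dx": -0.022, "dy": -0.0204, "dz": 0, "wx": 0, "wy": 0, "wz": 0, "claw": 0.03}, {"dx": -0.022, "dy": -0.0204, "dz": 0, "wx": 0, "wy": 0, "wz": 0, "claw": 0.03}, {"dx": -0.022, "dy": -0.0204, "dz": 0, "wx": 0, "wy": 0, "wz": 0, "claw": 0.03}])

```text
t: 2.52
eef_pos: [0.4648, 0.1706, 0.3461]
tool_rot: [-0.0, 0.212, 0.977, -0.0]
contact_force: [0.3, 0.6, -0.2]
gripper_width: 0.35
grasp_force: 0.0
```

Call:
drive_tool(increments=[{"dx": 0, "dy": 0, "dz": 0.02, "wx": 0, "wy": 0, "wz": -10, "claw": 0.03}, {"dx": 0, "dy": 0, "dz": 0.02, "wx": 0, "wy": 0, "wz": -10, "claw": 0.03}, {"dx": 0, "dy": 0, "dz": 0.02, "wx": 0, "wy": 0, "wz": -9.5, "claw": 0.03}, {"dx": 0, "dy": 0, "dz": 0.02, "wx": 0, "wy": 0, "wz": 0, "claw": 0.03}, {"dx": 0, "dy": 0, "dz": 0.02, "wx": 0, "wy": 0, "wz": 0, "claw": 0.03}, {"dx": 0, "dy": 0, "dz": 0.02, "wx": 0, "wy": 0, "wz": 0, "claw": 0.03}, {"dx": 0, "dy": 0, "dz": 0.02, "wx": 0, "wy": 0, "wz": 0, "claw": 0.03}, {"dx": 0, "dy": 0, "dz": 0, "wx": 0, "wy": 0, "wz": 0, "claw": 0.03}, {"dx": 0, "dy": 0, "dz": 0, "wx": 0, "wy": 0, "wz": 0, "claw": 0.03}])

```text
t: 3.65
eef_pos: [0.4651, 0.1718, 0.2069]
tool_rot: [0.0, -0.044, 0.999, 0.0]
contact_force: [-0.1, 0.0, 0.3]
gripper_width: 0.349
grasp_force: 0.0
```

```bash
sed -i 's/o\["t"\].round(2)/o["t"]/;s/o\["gripper_width"\].round(3)/o["gripper_width"]/' pose.py
python3 pose.py
```

```text
3.65 [0.4651 0.1718 0.2069] tool x [-0.996 -0.088 -0.001] y [-0.088  0.996  0.   ] z [ 0.001  0.    -1.   ] F [-0.1  0.   0.3] w 0.348839957877237 0.025
```

```bash
python3 - <<'E'
from h import *
o=get_obs();p,d=read_camera("wrist");c=calibration("wrist");K=c["intrinsics"]
v,u=np.mgrid[:384,:512];uv=np.c_[u.ravel(),v.ravel()]
dd=((uv-K[:2,2])/K[0,0]);s=dd.copy()
for _ in range(30): s=dd/(1+c["k1"]*(s**2).sum(1,keepdims=True))
z=d.ravel();P=np.c_[s,np.ones(len(s))]*z[:,None];M=c["mount"];T=P@M[:3,:3].T+M[:3,3]
k=(z>0.02)&(np.abs(T[:,0])<.03)&(np.abs(T[:,1])<.045)&(T[:,2]<.06)
T=T[k];print(k.sum(),np.percentile(T[:,2],[50,90,97,99,99.8]).round(4))
t=T[T[:,2]>np.percentile(T[:,2],99)-.006];print(np.percentile(t[:,0],[2,98]),np.percentile(t[t[:,1]>0,1],[2,98]),np.percentile(t[t[:,1]<0,1],[2,98]))
crop(p,100,200,420,384,2.4,"pics/w2.png")
E
```

```text
29010 [-0.0461 -0.0139  0.0068  0.0152  0.0198]
[-0.0085604   0.01203453] [0.01475234 0.02764981] [-0.02769594 -0.01515083]
```

Call:
drive_tool(increments=[{"dx": 0.01, "dy": 0, "dz": 0.03, "wx": 0, "wy": 0, "wz": 0, "claw": 0.03}, {"dx": 0, "dy": 0, "dz": 0.03, "wx": 0, "wy": 0, "wz": 0, "claw": 0.03}, {"dx": 0, "dy": 0, "dz": 0.03, "wx": 0, "wy": 0, "wz": 0, "claw": 0.03}, {"dx": 0, "dy": 0, "dz": 0.03, "wx": 0, "wy": 0, "wz": 0, "claw": 0.03}, {"dx": 0, "dy": 0, "dz": 0.03, "wx": 0, "wy": 0, "wz": 0, "claw": 0.03}, {"dx": 0, "dy": 0, "dz": 0.015, "wx": 0, "wy": 0, "wz": 0, "claw": 0.03}, {"dx": 0, "dy": 0, "dz": 0, "wx": 0, "wy": 0, "wz": 0, "claw": 0.03}])

```text
t: 4.58
eef_pos: [0.4547, 0.1707, 0.0411]
tool_rot: [-0.0, -0.044, 0.999, -0.0]
contact_force: [0.9, -0.2, -1.2]
gripper_width: 0.349
grasp_force: 0.0
```

Call:
drive_tool(increments=[{"dx": 0, "dy": 0.001, "dz": 0.007, "wx": 0, "wy": 0, "wz": 0, "claw": 0.03}, {"dx": 0, "dy": 0.001, "dz": 0.006, "wx": 0, "wy": 0, "wz": 0, "claw": 0.03}, {"dx": -0.006, "dy": 0, "dz": 0, "wx": 0, "wy": 0, "wz": 0, "claw": 0.03}, {"dx": -0.006, "dy": 0, "dz": 0, "wx": 0, "wy": 0, "wz": 0, "claw": 0.03}, {"dx": -0.004, "dy": 0, "dz": 0, "wx": 0, "wy": 0, "wz": 0, "claw": 0.03}, {"dx": -0.003, "dy": 0, "dz": 0, "wx": 0, "wy": 0, "wz": 0, "claw": 0.03}, {"dx": -0.003, "dy": 0, "dz": 0, "wx": 0, "wy": 0, "wz": 0, "claw": 0.03}, {"dx": -0.003, "dy": 0, "dz": 0, "wx": 0, "wy": 0, "wz": 0, "claw": 0.03}, {"dx": -0.003, "dy": 0, "dz": 0, "wx": 0, "wy": 0, "wz": 0, "claw": 0.03}])

```text
t: 5.7
eef_pos: [0.4824, 0.1751, 0.0282]
tool_rot: [-0.0, -0.044, 0.999, -0.0]
contact_force: [-1.0, -0.5, -0.0]
gripper_width: 0.354
grasp_force: 0.3
```

Call:
drive_tool(increments=[{"dx": -0.005, "dy": 0, "dz": 0, "wx": 0, "wy": 0, "wz": 0, "claw": 0.03}, {"dx": -0.005, "dy": 0, "dz": 0, "wx": 0, "wy": 0, "wz": 0, "claw": 0.03}, {"dx": -0.005, "dy": 0, "dz": 0, "wx": 0, "wy": 0, "wz": 0, "claw": 0.03}, {"dx": -0.005, "dy": 0, "dz": 0, "wx": 0, "wy": 0, "wz": 0, "claw": 0.03}, {"dx": -0.005, "dy": 0, "dz": 0, "wx": 0, "wy": 0, "wz": 0, "claw": 0.03}, {"dx": -0.005, "dy": 0, "dz": 0, "wx": 0, "wy": 0, "wz": 0, "claw": 0.03}, {"dx": -0.005, "dy": 0, "dz": 0, "wx": 0, "wy": 0, "wz": 0, "claw": 0.03}, {"dx": -0.005, "dy": 0, "dz": 0, "wx": 0, "wy": 0, "wz": 0, "claw": 0.03}, {"dx": -0.003, "dy": 0, "dz": 0, "wx": 0, "wy": 0, "wz": 0, "claw": 0.03}, {"dx": 0, "dy": 0, "dz": 0, "wx": 0, "wy": 0, "wz": 0, "claw": 0.03}])

```text
t: 6.95
eef_pos: [0.5257, 0.179, 0.0283]
tool_rot: [0.0, -0.044, 0.999, 0.0]
contact_force: [-0.1, -0.9, -0.4]
gripper_width: 0.355
grasp_force: 0.0
```

```bash
cat > look.py <<'E'
from h import *
import sys
p,d=read_camera("side");h=cv2.cvtColor(p,cv2.COLOR_RGB2HSV)
q,_=read_camera("top");g=cv2.cvtColor(q,cv2.COLOR_RGB2HSV)
for n,hh,(x0,y0,x1,y1) in(("top",g,(215,150,300,240)),("side",h,(190,170,310,225))):
    m=cv2.inRange(hh[y0:y1,x0:x1],(3,140,100),(20,255,255));k,l,st,c=cv2.connectedComponentsWithStats(m)
    for i in range(1,k):
        if st[i,4]>4: print(n,st[i,4],c[i]+[x0,y0],onz(n,c[i]+[x0,y0],.028).round(4))
v=cv2.resize(p[150:280,170:340,::-1],None,fx=3,fy=3,interpolation=cv2.INTER_CUBIC)
w=cv2.resize(q[140:270,205:305,::-1],None,fx=2.8,fy=3,interpolation=cv2.INTER_CUBIC)
cv2.imwrite(sys.argv[1],np.hstack([v,w]))
E
python3 pose.py; python3 look.py pics/l1.png
```

```text
6.95 [0.5257 0.179  0.0283] tool x [-0.996 -0.088 -0.   ] y [-0.088  0.996  0.   ] z [ 0.  0. -1.] F [-0.1 -0.9 -0.4] w 0.355337610633039 0.025
side 190 [295.72631579 177.75263158] [[0.7232 0.2033 0.028 ]]
side 9 [239. 196.] [[0.5616 0.1815 0.028 ]]
```

View pics/l1.png

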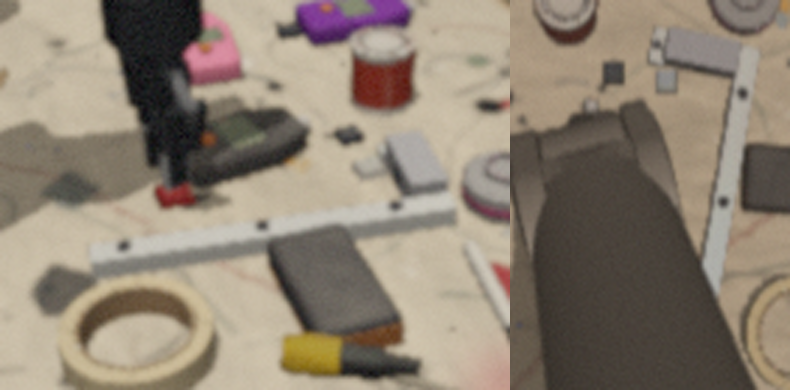

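Call:
drive_tool(increments=[{"dx": 0.01, "dy": 0, "dz": 0, "wx": 0, "wy": 0, "wz": 0, "claw": 0.03}, {"dx": 0.005, "dy": 0, "dz": -0.01, "wx": 0, "wy": 0, "wz": 0, "claw": 0.03}, {"dx": 0, "dy": 0, "dz": -0.025, "wx": 0, "wy": 0, "wz": 0, "claw": 0.03}, {"dx": 0, "dy": 0, "dz": -0.025, "wx": 0, "wy": 0, "wz": 0, "claw": 0.03}, {"dx": -0.0236, "dy": 0.02, "dz": 0, "wx": 0, "wy": 0, "wz": 0, "claw": 0.03}, {"dx": -0.0236, "dy": 0.02, "dz": 0, "wx": 0, "wy": 0, "wz": 0, "claw": 0.03}, {"dx": -0.0236, "dy": 0.02, "dz": 0, "wx": 0, "wy": 0, "wz": 0, "claw": 0.03}, {"dx": 0, "dy": 0, "dz": 0, "wx": 0, "wy": 0, "wz": -10, "claw": 0.045}, {"dx": 0, "dy": 0, "dz": 0, "wx": 0, "wy": 0, "wz": -10, "claw": 0.045}, {"dx": 0, "dy": 0, "dz": 0, "wx": 0, "wy": 0, "wz": -10, "claw": 0.045}, {"dx": 0, "dy": 0, "dz": 0, "wx": 0, "wy": 0, "wz": -10, "claw": 0.045}, {"dx": 0, "dy": 0, "dz": 0, "wx": 0, "wy": 0, "wz": -10, "claw": 0.045}, {"dx": 0, "dy": 0, "dz": 0, "wx": 0, "wy": 0, "wz": -10, "claw": 0.045}, {"dx": 0, "dy": 0, "dz": 0, "wx": 0, "wy": 0, "wz": -10, "claw": 0.045}, {"dx": 0, "dy": 0, "dz": 0, "wx": 0, "wy": 0, "wz": -10, "claw": 0.045}, {"dx": 0, "dy": 0, "dz": 0, "wx": 0, "wy": 0, "wz": 0, "claw": 0.045}])

```text
t: 9.05
eef_pos: [0.5754, 0.2434, 0.0889]
tool_rot: [0.0, -0.675, 0.738, -0.0]
contact_force: [0.2, -0.0, -0.0]
gripper_width: 0.531
grasp_force: 0.0
```

```bash
python3 pose.py; python3 - <<'E'
from h import *
# gauge from wrist view: dark blob + button
o=get_obs();p,d=read_camera("wrist");h=cv2.cvtColor(p,cv2.COLOR_RGB2HSV)
m=cv2.inRange(h,(3,140,100),(20,255,255));k,l,st,c=cv2.connectedComponentsWithStats(m)
for i in range(1,k):
    if st[i,4]>60: print(st[i,4],c[i].round(1),onz("wrist",c[i],.028,o).round(4))
cv2.imwrite("pics/w3.png",p[:,:,::-1])
E
```

```text
9.05 [0.5754 0.2434 0.0889] tool x [-0.088 -0.996 -0.   ] y [-0.996  0.088 -0.   ] z [ 0.  0. -1.] F [ 0.2 -0.  -0. ] w 0.5312167276642347 0.025
349 [268.5 121.7] [[0.5621 0.1827 0.028 ]]
```

View pics/w3.png

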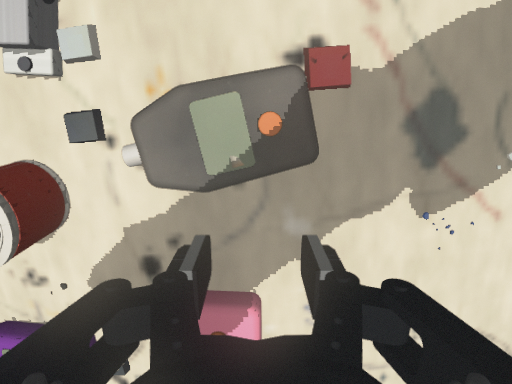

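The wrist view shows the gauge with its nose at (124,155) and its button at (268,122). The loose red chip (327,67) touches its rear right corner, and grey (78,43) and dark (85,126) chips lie near the block. I'll measure all of these in the jig frame before pushing sideways.

```bash
cat >> h.py <<'E'
A=np.radians(-10.0);EX=np.array([np.cos(A),np.sin(A)]);EY=np.array([-np.sin(A),np.cos(A)]);O=np.array([.688,.090])
def jig(P): P=np.atleast_2d(P)[:,:2]-O;return (np.c_[P@EX,P@EY]*1000).round(1).tolist()
E
python3 - <<'E'
from h import *
o=get_obs();p,d=read_camera("wrist")
w=lambda pts,z:jig(onz("wrist",pts,z,o))
print("button",w([(268.5,121.7)],.028),"nose",w([(123,156)],.012))
print("case rear corners top",w([(302,68),(318,155)],.024),"wide",w([(182,85),(205,190)],.024))
for n,pts in(("red",[(303,48),(350,45),(352,87),(308,89)]),("grey",[(58,28),(96,25),(100,58),(62,63)]),("dark",[(66,113),(100,110),(104,138),(70,142)])):
    c=np.mean(pts,0).astype(int);C,v=ray("wrist",[c],o);M=C+v*d[c[1],c[0]];print(n,"h",M[0,2].round(4),w(pts,max(M[0,2],0)))
print("blockedge",w([(58,48)],.0),w([(58,0),(58,20)],.03))
E
```

```text
button [[-140.2, 69.5]] nose [[-50.0, 98.9]]
case rear corners top [[-156.3, 38.7], [-171.6, 86.5]] wide [[-89.9, 53.3], [-105.5, 113.7]]
red h 0.0067 [[-157.8, 25.1], [-186.0, 20.6], [-190.9, 44.8], [-163.7, 48.6]]
grey h 0.0053 [[-6.5, 22.9], [-31.2, 20.4], [-33.5, 39.6], [-8.4, 43.7]]
dark h 0.0063 [[-10.0, 74.6], [-33.1, 71.3], [-35.1, 89.1], [-11.6, 93.3]]
blockedge [[-2.7, 34.1]] [[-22.2, 13.3], [-22.0, 23.5]]
```

Call:
drive_tool(increments=[{"dx": 0, "dy": 0, "dz": -0.02, "wx": 0, "wy": 0, "wz": 0, "claw": 0.012}, {"dx": 0, "dy": 0, "dz": 0, "wx": 0, "wy": 0, "wz": 10, "claw": 0.012}, {"dx": 0, "dy": 0, "dz": 0, "wx": 0, "wy": 0, "wz": 10, "claw": 0.012}, {"dx": 0, "dy": 0, "dz": 0, "wx": 0, "wy": 0, "wz": 10, "claw": 0.012}, {"dx": 0, "dy": 0, "dz": 0, "wx": 0, "wy": 0, "wz": 10, "claw": 0.012}, {"dx": 0, "dy": 0, "dz": 0, "wx": 0, "wy": 0, "wz": 10, "claw": 0.012}, {"dx": 0, "dy": 0, "dz": 0, "wx": 0, "wy": 0, "wz": 10, "claw": 0.012}, {"dx": 0, "dy": 0, "dz": 0, "wx": 0, "wy": 0, "wz": 10, "claw": 0.012}, {"dx": 0, "dy": 0, "dz": 0, "wx": 0, "wy": 0, "wz": 10, "claw": 0.012}, {"dx": 0, "dy": 0, "dz": 0, "wx": 0, "wy": 0, "wz": 10, "claw": 0.012}, {"dx": 0, "dy": 0, "dz": 0, "wx": 0, "wy": 0, "wz": 5, "claw": 0.012}, {"dx": 0.021, "dy": -0.0205, "dz": 0, "wx": 0, "wy": 0, "wz": 0, "claw": 0.012}, {"dx": 0.021, "dy": -0.0205, "dz": 0, "wx": 0, "wy": 0, "wz": 0, "claw": 0.012}, {"dx": 0.0205, "dy": -0.0205, "dz": 0, "wx": 0, "wy": 0, "wz": 0, "claw": 0.012}, {"dx": 0, "dy": 0, "dz": 0.026, "wx": 0, "wy": 0, "wz": 0, "claw": 0.012}, {"dx": 0, "dy": 0, "dz": 0.026, "wx": 0, "wy": 0, "wz": 0, "claw": 0.012}, {"dx": 0, "dy": 0, "dz": 0.02, "wx": 0, "wy": 0, "wz": 0, "claw": 0.012}, {"dx": 0, "dy": 0, "dz": 0.006, "wx": 0, "wy": 0, "wz": 0, "claw": 0.012}, {"dx": 0, "dy": 0, "dz": 0, "wx": 0, "wy": 0, "wz": 0, "claw": 0.012}])

```text
t: 11.52
eef_pos: [0.5038, 0.1943, 0.031]
tool_rot: [0.0, 0.087, 0.996, 0.0]
contact_force: [0.4, -0.6, -0.1]
gripper_width: 0.138
grasp_force: 0.0
```

```bash
echo 'print("jig",jig(o["eef_pos"]))'>>pose.py; python3 pose.py
```

```text
11.525 [0.5038 0.1943 0.031 ] tool x [-0.985  0.173 -0.   ] y [0.173 0.985 0.001] z [ 0.001  0.001 -1.   ] F [ 0.4 -0.6 -0.1] w 0.1380741795988342 0.025
jig [[-199.5, 70.7]]
```

Call:
drive_tool(increments=[{"dx": -0.006, "dy": 0, "dz": 0, "wx": 0, "wy": 0, "wz": 0, "claw": 0.012}, {"dx": -0.006, "dy": 0, "dz": 0, "wx": 0, "wy": 0, "wz": 0, "claw": 0.012}, {"dx": -0.004, "dy": 0, "dz": 0, "wx": 0, "wy": 0, "wz": 0, "claw": 0.012}, {"dx": -0.004, "dy": 0, "dz": 0, "wx": 0, "wy": 0, "wz": 0, "claw": 0.012}, {"dx": -0.004, "dy": 0, "dz": 0, "wx": 0, "wy": 0, "wz": 0, "claw": 0.012}, {"dx": -0.004, "dy": 0, "dz": 0, "wx": 0, "wy": 0, "wz": 0, "claw": 0.012}, {"dx": -0.004, "dy": 0, "dz": 0, "wx": 0, "wy": 0, "wz": 0, "claw": 0.012}, {"dx": -0.004, "dy": 0, "dz": 0, "wx": 0, "wy": 0, "wz": 0, "claw": 0.012}, {"dx": -0.003, "dy": 0, "dz": 0, "wx": 0, "wy": 0, "wz": 0, "claw": 0.012}, {"dx": 0, "dy": 0, "dz": 0, "wx": 0, "wy": 0, "wz": 0, "claw": 0.012}, {"dx": 0.01, "dy": 0, "dz": 0, "wx": 0, "wy": 0, "wz": 0, "claw": 0.012}, {"dx": 0.008, "dy": 0, "dz": 0, "wx": 0, "wy": 0, "wz": 0, "claw": 0.012}, {"dx": 0, "dy": 0, "dz": -0.025, "wx": 0, "wy": 0, "wz": 0, "claw": 0.045}, {"dx": 0, "dy": 0, "dz": -0.025, "wx": 0, "wy": 0, "wz": 0, "claw": 0.045}, {"dx": 0, "dy": 0, "dz": -0.025, "wx": 0, "wy": 0, "wz": 0, "claw": 0.045}])

```text
t: 13.4
eef_pos: [0.5231, 0.1904, 0.1059]
tool_rot: [-0.0, 0.086, 0.996, -0.0]
contact_force: [1.0, -0.3, 0.2]
gripper_width: 0.525
grasp_force: 0.0
```

Call:
drive_tool(increments=[{"dx": -0.0174, "dy": 0.02, "dz": 0, "wx": 0, "wy": 0, "wz": 0, "claw": 0.045}, {"dx": -0.0173, "dy": 0.02, "dz": 0, "wx": 0, "wy": 0, "wz": 0, "claw": 0.045}, {"dx": -0.0173, "dy": 0.02, "dz": 0, "wx": 0, "wy": 0, "wz": 0, "claw": 0.045}, {"dx": 0, "dy": 0, "dz": 0, "wx": 0, "wy": 0, "wz": -10, "claw": 0.045}, {"dx": 0, "dy": 0, "dz": 0, "wx": 0, "wy": 0, "wz": -10, "claw": 0.045}, {"dx": 0, "dy": 0, "dz": 0, "wx": 0, "wy": 0, "wz": -10, "claw": 0.045}, {"dx": 0, "dy": 0, "dz": 0, "wx": 0, "wy": 0, "wz": -10, "claw": 0.045}, {"dx": 0, "dy": 0, "dz": 0, "wx": 0, "wy": 0, "wz": -10, "claw": 0.045}, {"dx": 0, "dy": 0, "dz": 0, "wx": 0, "wy": 0, "wz": -10, "claw": 0.045}, {"dx": 0, "dy": 0, "dz": 0, "wx": 0, "wy": 0, "wz": -10, "claw": 0.045}, {"dx": 0, "dy": 0, "dz": 0, "wx": 0, "wy": 0, "wz": -10, "claw": 0.045}, {"dx": 0, "dy": 0, "dz": 0, "wx": 0, "wy": 0, "wz": -10, "claw": 0.045}, {"dx": 0, "dy": 0, "dz": 0, "wx": 0, "wy": 0, "wz": -5, "claw": 0.045}, {"dx": 0, "dy": 0, "dz": 0, "wx": 0, "wy": 0, "wz": 0, "claw": 0.045}])

```text
t: 15.15
eef_pos: [0.585, 0.2404, 0.1051]
tool_rot: [-0.0, -0.676, 0.737, 0.0]
contact_force: [-0.7, 0.5, 0.0]
gripper_width: 0.523
grasp_force: 0.0
```

```bash
python3 pose.py; python3 - <<'E'
from h import *
o=get_obs();p,d=read_camera("wrist");h=cv2.cvtColor(p,cv2.COLOR_RGB2HSV)
m=cv2.inRange(h,(3,140,100),(20,255,255));k,l,st,c=cv2.connectedComponentsWithStats(m)
for i in range(1,k):
    if st[i,4]>60: print(st[i,4],c[i].round(1),jig(onz("wrist",c[i],.028,o)))
cv2.imwrite("pics/w4.png",p[:,:,::-1])
E
```

```text
15.15 [0.585  0.2404 0.1051] tool x [-0.087 -0.996  0.   ] y [-0.996  0.087  0.001] z [-0.001 -0.    -1.   ] F [-0.7  0.5  0. ] w 0.5233888788397008 0.025
jig [[-127.6, 130.2]]
362 [252.1 120.9] [[-120.8, 69.3]]
192 [233.  327.3] [[-119.0, 222.4]]
```

View pics/w4.png

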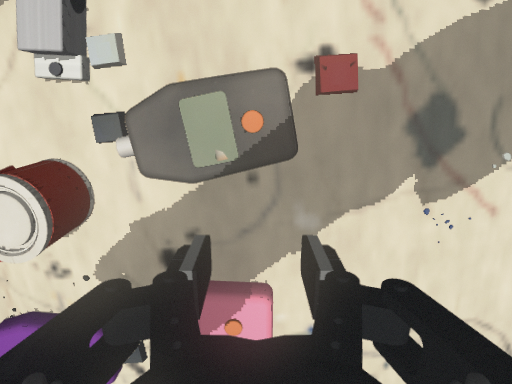

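The gauge has moved forward. Its button is at (252,121), its nose at (117,147) beside the dark chip (108,127), and the red chip (337,74) is now clear behind it. I'll check whether the chips are solid by comparing the red chip's spot with the gauge's original outline.

```bash
python3 - <<'E'
from h import *
o=get_obs();p,d=read_camera("wrist");h=cv2.cvtColor(p,cv2.COLOR_RGB2HSV)
m=cv2.inRange(h,(0,110,60),(3,255,255))|cv2.inRange(h,(170,110,60),(180,255,255))
k,l,st,c=cv2.connectedComponentsWithStats(m)
for i in range(1,k):
    if st[i,4]>300: print("red",st[i],onz("wrist",c[i],.004,o).round(4))
for z in(0,.006): print("red corners",z,onz("wrist",[(316,54),(357,53),(358,94),(317,95)],z,o)[:,:2].round(4).tolist())
print("side red t0",onz("side",[(229.5,216)],.003).round(4))
s=np.load("side0.npz")["p"];hs=cv2.cvtColor(s,cv2.COLOR_RGB2HSV)[200:225,215:245]
for a in (hs,cv2.cvtColor(read_camera("side")[0],cv2.COLOR_RGB2HSV)[200:225,215:245]):
    m=cv2.inRange(a,(0,110,60),(5,255,255))|cv2.inRange(a,(170,110,60),(180,255,255));y,x=np.nonzero(m);print(len(x),x.mean()+215,y.mean()+200)
g0=np.array([.549,.181]);a=np.radians(5);print("flank t0",[(g0+np.array([np.cos(a)*x-np.sin(a)*y,np.sin(a)*x+np.cos(a)*y])).round(4).tolist() for x,y in((13,-33.7),(-55,-29.5)) for x,y in[(x/1e3,y/1e3)]])
w=lambda pts,z:jig(onz("wrist",pts,z,o))
print("dark",w([(92,114),(95,143)],.005),"grey",w([(87,36),(123,33),(125,64),(90,68)],.005),"nose",w([(117,147)],.012))
E
```

```text
red [ 320   54   38   38 1320] [[0.5208 0.1535 0.004 ]]
red [ 16 162  53  40 584] [[0.7418 0.2064 0.004 ]]
red corners 0 [[0.5346, 0.1399], [0.5067, 0.1412], [0.5065, 0.1683], [0.5352, 0.1668]]
red corners 0.006 [[0.5358, 0.1407], [0.5086, 0.142], [0.5084, 0.1684], [0.5364, 0.1669]]
side red t0 [[0.5248 0.1467 0.003 ]]
45 229.13333333333333 215.7111111111111
78 227.5897435897436 214.32051282051282
flank t0 [[0.5649, 0.1486], [0.4968, 0.1468]]
dark [[-8.3, 74.2], [-9.6, 94.5]] grey [[-6.2, 23.1], [-31.0, 20.1], [-32.4, 39.6], [-7.9, 43.5]] nose [[-28.9, 95.0]]
```

The red chip's spot overlaps the gauge's original outline and the chip never moved, so the chips are only decals. I'll go on with the sideways push.

Call:
drive_tool(increments=[{"dx": -0.015, "dy": -0.02, "dz": 0, "wx": 0, "wy": 0, "wz": 0, "claw": 0.045}, {"dx": 0, "dy": 0, "dz": 0.025, "wx": 0, "wy": 0, "wz": 0, "claw": 0.045}, {"dx": 0, "dy": 0, "dz": 0.025, "wx": 0, "wy": 0, "wz": 0, "claw": 0.045}, {"dx": 0, "dy": 0, "dz": 0.02, "wx": 0, "wy": 0, "wz": 0, "claw": 0.045}, {"dx": 0, "dy": 0, "dz": 0.009, "wx": 0, "wy": 0, "wz": 0, "claw": 0.045}, {"dx": 0.006, "dy": 0.0005, "dz": 0, "wx": 0, "wy": 0, "wz": 0, "claw": 0.045}, {"dx": 0.006, "dy": 0.0005, "dz": 0, "wx": 0, "wy": 0, "wz": 0, "claw": 0.045}, {"dx": 0.004, "dy": 0.0004, "dz": 0, "wx": 0, "wy": 0, "wz": 0, "claw": 0.045}, {"dx": 0.004, "dy": 0.0004, "dz": 0, "wx": 0, "wy": 0, "wz": 0, "claw": 0.045}, {"dx": 0.004, "dy": 0.0004, "dz": 0, "wx": 0, "wy": 0, "wz": 0, "claw": 0.045}, {"dx": 0.004, "dy": 0.0004, "dz": 0, "wx": 0, "wy": 0, "wz": 0, "claw": 0.045}, {"dx": 0.004, "dy": 0.0004, "dz": 0, "wx": 0, "wy": 0, "wz": 0, "claw": 0.045}, {"dx": 0.004, "dy": 0.0004, "dz": 0, "wx": 0, "wy": 0, "wz": 0, "claw": 0.045}, {"dx": 0.004, "dy": 0.0004, "dz": 0, "wx": 0, "wy": 0, "wz": 0, "claw": 0.045}, {"dx": 0.004, "dy": 0.0004, "dz": 0, "wx": 0, "wy": 0, "wz": 0, "claw": 0.045}, {"dx": 0.004, "dy": 0.0004, "dz": 0, "wx": 0, "wy": 0, "wz": 0, "claw": 0.045}, {"dx": 0.004, "dy": 0.0004, "dz": 0, "wx": 0, "wy": 0, "wz": 0, "claw": 0.045}, {"dx": 0.004, "dy": 0.0004, "dz": 0, "wx": 0, "wy": 0, "wz": 0, "claw": 0.045}, {"dx": 0, "dy": 0, "dz": 0, "wx": 0, "wy": 0, "wz": 0, "claw": 0.045}])

```text
t: 17.68
eef_pos: [0.5966, 0.1975, 0.0262]
tool_rot: [-0.0, -0.676, 0.737, -0.0]
contact_force: [-0.2, 0.5, 0.1]
gripper_width: 0.527
grasp_force: 0.0
```

```bash
python3 pose.py; cat > gb.py <<'E'
from h import *
o=get_obs();p,d=read_camera("wrist");h=cv2.cvtColor(p,cv2.COLOR_RGB2HSV)
m=cv2.inRange(h,(3,140,100),(20,255,255));k,l,st,c=cv2.connectedComponentsWithStats(m)
for i in range(1,k):
    if st[i,4]>60: print("btn",st[i,4],c[i].round(1),jig(onz("wrist",c[i],.028,o)))
# dark case contour: height from depth
v,u=np.mgrid[:384:2,:512:2];uv=np.c_[u.ravel(),v.ravel()]
C,r=ray("wrist",uv,o);P=C+r*d[::2,::2].ravel()[:,None];gr=p[::2,::2].reshape(-1,3)
J=(P[:,:2]-O);J=np.c_[J@EX,J@EY]*1000
k=(P[:,2]>.017)&(P[:,2]<.030)&(gr.max(1)<125)&(J[:,1]>-33)&(J[:,1]<130)&(J[:,0]<0)&(J[:,0]>-200)&(uv[:,1]<225)
if k.sum()>100:
    q=J[k].astype(np.float32);print("case",k.sum(),np.percentile(q,[1,99],axis=0).round(1).tolist(),cv2.minAreaRect(q))
np.savez("w.npz",p=p,d=d)
E
python3 gb.py
```

```text
17.675 [0.5966 0.1975 0.0262] tool x [-0.087 -0.996  0.001] y [-0.996  0.087  0.   ] z [-0.    -0.001 -1.   ] F [-0.2  0.5  0.1] w 0.5267507280200694 0.025
jig [[-108.7, 90.0]]
btn 432 [317.2 168.5] [[-128.8, 40.8]]
btn 156 [ 19.7 278.1] [[-3.8, 101.5]]
case 6721 [[-151.1, -6.1], [-3.5, 69.1]] ((-76.33525848388672, 37.156455993652344), (76.815673828125, 161.4609375), 80.01889038085938)
```

Call:
drive_tool(increments=[{"dx": 0.004, "dy": 0.0004, "dz": 0, "wx": 0, "wy": 0, "wz": 0, "claw": 0.045}, {"dx": 0.004, "dy": 0.0004, "dz": 0, "wx": 0, "wy": 0, "wz": 0, "claw": 0.045}, {"dx": 0.004, "dy": 0.0004, "dz": 0, "wx": 0, "wy": 0, "wz": 0, "claw": 0.045}, {"dx": 0.004, "dy": 0.0004, "dz": 0, "wx": 0, "wy": 0, "wz": 0, "claw": 0.045}, {"dx": 0.004, "dy": 0.0004, "dz": 0, "wx": 0, "wy": 0, "wz": 0, "claw": 0.045}, {"dx": 0.004, "dy": 0.0004, "dz": 0, "wx": 0, "wy": 0, "wz": 0, "claw": 0.045}, {"dx": 0.004, "dy": 0.0004, "dz": 0, "wx": 0, "wy": 0, "wz": 0, "claw": 0.045}, {"dx": 0.003, "dy": 0.0003, "dz": 0, "wx": 0, "wy": 0, "wz": 0, "claw": 0.045}, {"dx": 0.002, "dy": 0.0002, "dz": 0, "wx": 0, "wy": 0, "wz": 0, "claw": 0.045}, {"dx": 0, "dy": 0, "dz": 0, "wx": 0, "wy": 0, "wz": 0, "claw": 0.045}])

```text
t: 18.98
eef_pos: [0.5905, 0.1654, 0.0263]
tool_rot: [-0.0, -0.676, 0.737, -0.0]
contact_force: [-0.7, 0.4, 0.4]
gripper_width: 0.524
grasp_force: 0.0
```

Call:
drive_tool(increments=[{"dx": 0.001, "dy": 0, "dz": 0, "wx": 0, "wy": 0, "wz": 0, "claw": 0.045}, {"dx": 0.001, "dy": 0, "dz": 0, "wx": 0, "wy": 0, "wz": 0, "claw": 0.045}, {"dx": 0.001, "dy": 0, "dz": 0, "wx": 0, "wy": 0, "wz": 0, "claw": 0.045}, {"dx": 0, "dy": 0, "dz": 0, "wx": 0, "wy": 0, "wz": 0, "claw": 0.045}])

```text
t: 19.48
eef_pos: [0.5903, 0.1626, 0.0263]
tool_rot: [-0.0, -0.676, 0.737, 0.0]
contact_force: [-0.3, 0.6, 0.0]
gripper_width: 0.523
grasp_force: 0.1
```

```bash
python3 pose.py;python3 gb.py
```

```text
19.475 [0.5903 0.1626 0.0263] tool x [-0.087 -0.996  0.   ] y [-0.996  0.087  0.   ] z [-0. -0. -1.] F [-0.3  0.6  0. ] w 0.5234424946681223 0.025
jig [[-108.8, 54.5]]
btn 391 [325.  180.5] [[-132.6, 9.8]]
case 7006 [[-154.0, -30.7], [-3.4, 33.9]] ((-98.67569732666016, 1.5290451049804688), (192.8867950439453, 69.37361145019531), 0.15717943012714386)
```

Call:
drive_tool(increments=[{"dx": 0.001, "dy": 0, "dz": 0, "wx": 0, "wy": 0, "wz": 0, "claw": 0.045}, {"dx": 0.001, "dy": 0, "dz": 0, "wx": 0, "wy": 0, "wz": 0, "claw": 0.045}, {"dx": 0.001, "dy": 0, "dz": 0, "wx": 0, "wy": 0, "wz": 0, "claw": 0.045}, {"dx": 0.001, "dy": 0, "dz": 0, "wx": 0, "wy": 0, "wz": 0, "claw": 0.045}, {"dx": 0.001, "dy": 0, "dz": 0, "wx": 0, "wy": 0, "wz": 0, "claw": 0.045}, {"dx": 0, "dy": 0, "dz": 0, "wx": 0, "wy": 0, "wz": 0, "claw": 0.045}])

```text
t: 20.27
eef_pos: [0.5899, 0.1575, 0.0263]
tool_rot: [-0.0, -0.676, 0.737, -0.0]
contact_force: [-0.1, 0.8, 0.3]
gripper_width: 0.526
grasp_force: 0.0
```

Call:
drive_tool(increments=[{"dx": 0.001, "dy": 0, "dz": 0, "wx": 0, "wy": 0, "wz": 0, "claw": 0.045}, {"dx": 0.001, "dy": 0, "dz": 0, "wx": 0, "wy": 0, "wz": 0, "claw": 0.045}, {"dx": 0, "dy": 0, "dz": 0, "wx": 0, "wy": 0, "wz": 0, "claw": 0.045}])

```text
t: 20.65
eef_pos: [0.5897, 0.1555, 0.0263]
tool_rot: [-0.0, -0.676, 0.737, -0.0]
contact_force: [-0.1, 0.3, 0.9]
gripper_width: 0.528
grasp_force: 0.0
```

Call:
drive_tool(increments=[{"dx": 0.001, "dy": 0, "dz": 0, "wx": 0, "wy": 0, "wz": 0, "claw": 0.045}, {"dx": 0.001, "dy": 0, "dz": 0, "wx": 0, "wy": 0, "wz": 0, "claw": 0.045}, {"dx": 0, "dy": 0, "dz": 0, "wx": 0, "wy": 0, "wz": 0, "claw": 0.045}])

```text
t: 21.02
eef_pos: [0.5895, 0.1536, 0.0263]
tool_rot: [-0.0, -0.676, 0.737, -0.0]
contact_force: [-0.3, -0.0, 0.3]
gripper_width: 0.527
grasp_force: 0.0
```

```bash
python3 pose.py;python3 gb.py
```

```text
21.025 [0.5895 0.1536 0.0263] tool x [-0.087 -0.996  0.   ] y [-0.996  0.087  0.   ] z [-0. -0. -1.] F [-0.3 -0.   0.3] w 0.5273292269200355 0.025
jig [[-108.0, 45.5]]
btn 373 [324.5 181.6] [[-131.6, 1.2]]
case 6906 [[-153.0, -30.1], [-3.3, 26.9]] ((-97.4966812133789, 0.9112586975097656), (189.9764404296875, 67.81287384033203), 0.025914588943123817)
```

Call:
drive_tool(increments=[{"dx": 0.001, "dy": 0, "dz": 0, "wx": 0, "wy": 0, "wz": 0, "claw": 0.045}, {"dx": 0.001, "dy": 0, "dz": 0, "wx": 0, "wy": 0, "wz": 0, "claw": 0.045}, {"dx": 0, "dy": 0, "dz": 0, "wx": 0, "wy": 0, "wz": 0, "claw": 0.045}])

```text
t: 21.45
eef_pos: [0.5893, 0.1516, 0.0263]
tool_rot: [-0.0, -0.676, 0.737, -0.0]
contact_force: [0.3, -0.2, 0.2]
gripper_width: 0.528
grasp_force: 0.0
```

Call:
drive_tool(increments=[{"dx": 0.001, "dy": 0, "dz": 0, "wx": 0, "wy": 0, "wz": 0, "claw": 0.045}, {"dx": 0, "dy": 0, "dz": 0, "wx": 0, "wy": 0, "wz": 0, "claw": 0.045}])

```text
t: 21.7
eef_pos: [0.5892, 0.151, 0.0263]
tool_rot: [0.0, -0.676, 0.737, 0.0]
contact_force: [0.2, 0.4, 0.1]
gripper_width: 0.528
grasp_force: 0.6
```

Call:
drive_tool(increments=[{"dx": 0.001, "dy": 0, "dz": 0, "wx": 0, "wy": 0, "wz": 0, "claw": 0.045}, {"dx": 0, "dy": 0, "dz": 0, "wx": 0, "wy": 0, "wz": 0, "claw": 0.045}])

```text
t: 21.95
eef_pos: [0.5891, 0.1508, 0.0264]
tool_rot: [0.0, -0.676, 0.737, 0.0]
contact_force: [-1.2, 4.2, -0.4]
gripper_width: 0.528
grasp_force: 2.0
```

```bash
python3 pose.py;python3 gb.py
```

```text
21.95 [0.5891 0.1508 0.0264] tool x [-0.086 -0.996 -0.001] y [-0.996  0.086 -0.   ] z [ 0.     0.001 -1.   ] F [-1.2  4.2 -0.4] w 0.5280367488101372 0.025
jig [[-108.0, 42.7]]
btn 345 [324.3 182.2] [[-131.5, -1.4]]
case 6816 [[-153.0, -31.9], [-3.3, 24.4]] ((-99.53985595703125, -0.636688232421875), (194.05084228515625, 64.80352020263672), 0.034994520246982574)
```

Call:
drive_tool(increments=[{"dx": -0.006, "dy": 0, "dz": 0, "wx": 0, "wy": 0, "wz": 0, "claw": 0.045}, {"dx": -0.015, "dy": 0, "dz": -0.01, "wx": 0, "wy": 0, "wz": 0, "claw": 0.045}, {"dx": 0, "dy": 0, "dz": -0.03, "wx": 0, "wy": 0, "wz": 0, "claw": 0.012}, {"dx": 0, "dy": 0, "dz": -0.03, "wx": 0, "wy": 0, "wz": 0, "claw": 0.012}, {"dx": 0, "dy": 0, "dz": 0, "wx": 0, "wy": 0, "wz": 10, "claw": 0.012}, {"dx": 0, "dy": 0, "dz": 0, "wx": 0, "wy": 0, "wz": 10, "claw": 0.012}, {"dx": 0, "dy": 0, "dz": 0, "wx": 0, "wy": 0, "wz": 10, "claw": 0.012}, {"dx": 0, "dy": 0, "dz": 0, "wx": 0, "wy": 0, "wz": 10, "claw": 0.012}, {"dx": 0, "dy": 0, "dz": 0, "wx": 0, "wy": 0, "wz": 10, "claw": 0.012}, {"dx": 0, "dy": 0, "dz": 0, "wx": 0, "wy": 0, "wz": 10, "claw": 0.012}, {"dx": 0, "dy": 0, "dz": 0, "wx": 0, "wy": 0, "wz": 10, "claw": 0.012}, {"dx": 0, "dy": 0, "dz": 0, "wx": 0, "wy": 0, "wz": 10, "claw": 0.012}, {"dx": 0, "dy": 0, "dz": 0, "wx": 0, "wy": 0, "wz": 10, "claw": 0.012}, {"dx": 0, "dy": 0, "dz": 0, "wx": 0, "wy": 0, "wz": 5, "claw": 0.012}, {"dx": 0.02, "dy": -0.0162, "dz": 0, "wx": 0, "wy": 0, "wz": 0, "claw": 0.012}, {"dx": 0.02, "dy": -0.0162, "dz": 0, "wx": 0, "wy": 0, "wz": 0, "claw": 0.012}, {"dx": 0.02, "dy": -0.0162, "dz": 0, "wx": 0, "wy": 0, "wz": 0, "claw": 0.012}, {"dx": 0.02, "dy": -0.0162, "dz": 0, "wx": 0, "wy": 0, "wz": 0, "claw": 0.012}, {"dx": 0, "dy": 0, "dz": 0, "wx": 0, "wy": 0, "wz": 0, "claw": 0.012}])

```text
t: 24.38
eef_pos: [0.4998, 0.1204, 0.0968]
tool_rot: [-0.001, 0.087, 0.996, -0.0]
contact_force: [-0.1, 0.8, 0.3]
gripper_width: 0.144
grasp_force: 0.0
```

```bash
python3 pose.py; python3 look.py pics/l2.png; python3 gb.py
```

```text
24.375 [0.4998 0.1204 0.0968] tool x [-0.985  0.173  0.001] y [ 0.173  0.985 -0.   ] z [-0.001  0.    -1.   ] F [-0.1  0.8  0.3] w 0.14361479522193532 0.025
jig [[-190.6, -2.7]]
top 9 [229.33333333 183.11111111] [[0.6243 0.2068 0.028 ]]
top 5 [244.8 185.4] [[0.619  0.1659 0.028 ]]
side 184 [295.25       177.94565217] [[0.7216 0.2029 0.028 ]]
side 20 [248.3 211.9] [[0.5594 0.1109 0.028 ]]
btn 254 [255.7 296.9] [[-130.5, -1.3]]
```

Call:
drive_tool(increments=[{"dx": 0, "dy": 0, "dz": 0.025, "wx": 0, "wy": 0, "wz": 0, "claw": 0.012}, {"dx": 0, "dy": 0, "dz": 0.025, "wx": 0, "wy": 0, "wz": 0, "claw": 0.012}, {"dx": 0, "dy": 0, "dz": 0.016, "wx": 0, "wy": 0, "wz": 0, "claw": 0.012}, {"dx": -0.006, "dy": 0, "dz": 0, "wx": 0, "wy": 0, "wz": 0, "claw": 0.012}, {"dx": -0.006, "dy": 0, "dz": 0, "wx": 0, "wy": 0, "wz": 0, "claw": 0.012}, {"dx": -0.005, "dy": 0, "dz": 0, "wx": 0, "wy": 0, "wz": 0, "claw": 0.012}, {"dx": -0.003, "dy": 0, "dz": 0, "wx": 0, "wy": 0, "wz": 0, "claw": 0.012}, {"dx": -0.003, "dy": 0, "dz": 0, "wx": 0, "wy": 0, "wz": 0, "claw": 0.012}, {"dx": -0.003, "dy": 0, "dz": 0, "wx": 0, "wy": 0, "wz": 0, "claw": 0.012}, {"dx": -0.003, "dy": 0, "dz": 0, "wx": 0, "wy": 0, "wz": 0, "claw": 0.012}, {"dx": -0.003, "dy": 0, "dz": 0, "wx": 0, "wy": 0, "wz": 0, "claw": 0.012}, {"dx": -0.003, "dy": 0, "dz": 0, "wx": 0, "wy": 0, "wz": 0, "claw": 0.012}, {"dx": -0.003, "dy": 0, "dz": 0, "wx": 0, "wy": 0, "wz": 0, "claw": 0.012}, {"dx": -0.003, "dy": 0, "dz": 0, "wx": 0, "wy": 0, "wz": 0, "claw": 0.012}, {"dx": -0.003, "dy": 0, "dz": 0, "wx": 0, "wy": 0, "wz": 0, "claw": 0.012}, {"dx": -0.003, "dy": 0, "dz": 0, "wx": 0, "wy": 0, "wz": 0, "claw": 0.012}, {"dx": -0.003, "dy": 0, "dz": 0, "wx": 0, "wy": 0, "wz": 0, "claw": 0.012}, {"dx": 0, "dy": 0, "dz": 0, "wx": 0, "wy": 0, "wz": 0, "claw": 0.012}])

```text
t: 26.78
eef_pos: [0.5506, 0.1119, 0.0303]
tool_rot: [0.0, 0.087, 0.996, 0.0]
contact_force: [-1.4, -0.1, 0.1]
gripper_width: 0.14
grasp_force: 0.0
```

```bash
python3 pose.py; python3 look.py pics/l2.png
```

```text
26.775 [0.5506 0.1119 0.0303] tool x [-0.985  0.173 -0.   ] y [0.173 0.985 0.   ] z [ 0. -0. -1.] F [-1.4 -0.1  0.1] w 0.14009310551534598 0.025
jig [[-139.1, -2.3]]
top 10 [229.1 183.3] [[0.6238 0.2074 0.028 ]]
side 183 [295.43715847 177.7431694 ] [[0.7225 0.2036 0.028 ]]
side 15 [260.06666667 210.4       ] [[0.5857 0.1055 0.028 ]]
```

Call:
drive_tool(increments=[{"dx": -0.0015, "dy": 0, "dz": 0, "wx": 0, "wy": 0, "wz": 0, "claw": 0.012}, {"dx": -0.0015, "dy": 0, "dz": 0, "wx": 0, "wy": 0, "wz": 0, "claw": 0.012}, {"dx": -0.001, "dy": 0, "dz": 0, "wx": 0, "wy": 0, "wz": 0, "claw": 0.012}, {"dx": -0.001, "dy": 0, "dz": 0, "wx": 0, "wy": 0, "wz": 0, "claw": 0.012}, {"dx": 0, "dy": 0, "dz": 0, "wx": 0, "wy": 0, "wz": 0, "claw": 0.012}])

```text
t: 27.5
eef_pos: [0.5553, 0.1111, 0.0303]
tool_rot: [0.0, 0.087, 0.996, 0.0]
contact_force: [0.5, -0.2, -0.4]
gripper_width: 0.137
grasp_force: 0.0
```

Call:
drive_tool(increments=[{"dx": -0.001, "dy": 0, "dz": 0, "wx": 0, "wy": 0, "wz": 0, "claw": 0.012}, {"dx": -0.001, "dy": 0, "dz": 0, "wx": 0, "wy": 0, "wz": 0, "claw": 0.012}, {"dx": 0, "dy": 0, "dz": 0, "wx": 0, "wy": 0, "wz": 0, "claw": 0.012}])

```text
t: 27.88
eef_pos: [0.5568, 0.1109, 0.0302]
tool_rot: [-0.0, 0.087, 0.996, -0.0]
contact_force: [-1.8, 1.3, 0.9]
gripper_width: 0.141
grasp_force: 1.0
```

Call:
drive_tool(increments=[{"dx": -0.001, "dy": 0, "dz": 0, "wx": 0, "wy": 0, "wz": 0, "claw": 0.012}, {"dx": 0, "dy": 0, "dz": 0, "wx": 0, "wy": 0, "wz": 0, "claw": 0.012}])

```text
t: 28.12
eef_pos: [0.5569, 0.1108, 0.0301]
tool_rot: [-0.001, 0.087, 0.996, -0.0]
contact_force: [-5.2, 1.0, 4.6]
gripper_width: 0.143
grasp_force: 2.6
```

Call:
drive_tool(increments=[{"dx": 0.006, "dy": 0, "dz": 0, "wx": 0, "wy": 0, "wz": 0, "claw": 0.012}, {"dx": 0.02, "dy": 0, "dz": 0, "wx": 0, "wy": 0, "wz": 0, "claw": 0.012}, {"dx": 0.02, "dy": 0, "dz": -0.02, "wx": 0, "wy": 0, "wz": 0, "claw": 0}, {"dx": 0.01, "dy": 0, "dz": -0.03, "wx": 0, "wy": 0, "wz": 0, "claw": 0}, {"dx": 0, "dy": 0, "dz": -0.02, "wx": 0, "wy": 0, "wz": 0, "claw": 0}, {"dx": 0, "dy": 0, "dz": 0, "wx": 0, "wy": 0, "wz": 0, "claw": 0}])

```text
t: 28.88
eef_pos: [0.5045, 0.1207, 0.1018]
tool_rot: [0.002, 0.087, 0.996, 0.001]
contact_force: [-0.5, 0.1, -0.7]
gripper_width: 0.002
grasp_force: 0.0
```

```bash
python3 pose.py; python3 look.py pics/l2.png; python3 gb.py
python3 - <<'E'
from h import *
p=np.load("w.npz")["p"];v=cv2.imread("pics/l2.png");w=cv2.resize(p[150:384,120:400,::-1],None,fx=1.6,fy=1.6)
q,_=read_camera("side");s=cv2.resize(q[165:255,215:330,::-1],None,fx=2.9,fy=4.155)
n=min(w.shape[0],s.shape[0]);cv2.imwrite("pics/f1.png",np.hstack([w[:n],s[:n]]))
E
```

```text
28.875 [0.5045 0.1207 0.1018] tool x [-0.985  0.173 -0.004] y [0.173 0.985 0.002] z [ 0.004  0.001 -1.   ] F [-0.5  0.1 -0.7] w 0.001732848223908559 0.025
jig [[-186.1, -1.6]]
top 9 [229.33333333 183.11111111] [[0.6243 0.2068 0.028 ]]
side 183 [295.37704918 177.53005464] [[0.7229 0.2046 0.028 ]]
side 16 [262.8125 210.3125] [[0.5914 0.1033 0.028 ]]
btn 149 [255.8 330.2] [[-97.9, -2.5]]
```

View pics/f1.png

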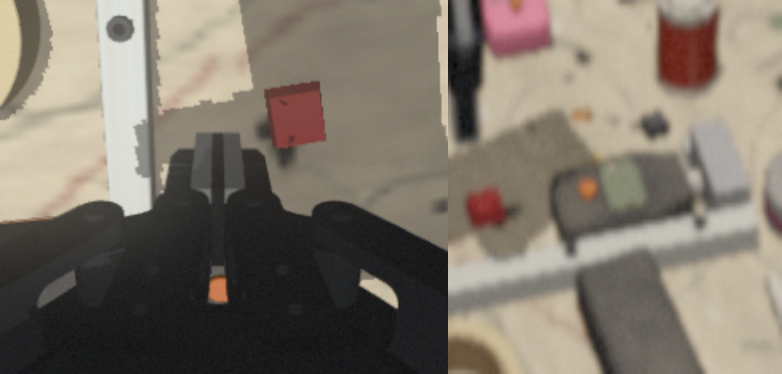

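The side crop shows the gauge lying along the rail with its nose at the block (about 697,165) and its button at (588,188). Before pressing, I'll check the seating with a close wrist view from the left.

Call:
drive_tool(increments=[{"dx": 0, "dy": 0, "dz": 0, "wx": 0, "wy": 0, "wz": -10, "claw": 0}, {"dx": 0, "dy": 0, "dz": 0, "wx": 0, "wy": 0, "wz": -10, "claw": 0}, {"dx": 0, "dy": 0, "dz": 0, "wx": 0, "wy": 0, "wz": -10, "claw": 0}, {"dx": 0, "dy": 0, "dz": 0, "wx": 0, "wy": 0, "wz": -10, "claw": 0}, {"dx": 0, "dy": 0, "dz": 0, "wx": 0, "wy": 0, "wz": -10, "claw": 0}, {"dx": 0, "dy": 0, "dz": 0, "wx": 0, "wy": 0, "wz": -10, "claw": 0}, {"dx": 0, "dy": 0, "dz": 0, "wx": 0, "wy": 0, "wz": -10, "claw": 0}, {"dx": 0, "dy": 0, "dz": 0, "wx": 0, "wy": 0, "wz": -10, "claw": 0}, {"dx": 0, "dy": 0, "dz": 0, "wx": 0, "wy": 0, "wz": -10, "claw": 0}, {"dx": -0.022, "dy": -0.016, "dz": 0, "wx": 0, "wy": 0, "wz": 0, "claw": 0}, {"dx": -0.021, "dy": -0.016, "dz": 0, "wx": 0, "wy": 0, "wz": 0, "claw": 0}, {"dx": -0.021, "dy": -0.016, "dz": 0, "wx": 0, "wy": 0, "wz": 0, "claw": 0}, {"dx": -0.021, "dy": -0.016, "dz": 0, "wx": 0, "wy": 0, "wz": 0, "claw": 0}, {"dx": -0.021, "dy": -0.016, "dz": 0, "wx": 0, "wy": 0, "wz": 0, "claw": 0}, {"dx": -0.021, "dy": -0.016, "dz": 0, "wx": 0, "wy": 0, "wz": 0, "claw": 0}, {"dx": 0, "dy": 0, "dz": 0, "wx": 0, "wy": 0, "wz": 0, "claw": 0}])

```text
t: 31.08
eef_pos: [0.6198, 0.2303, 0.099]
tool_rot: [0.0, -0.644, 0.765, 0.001]
contact_force: [-0.6, -0.3, 0.0]
gripper_width: 0.001
grasp_force: 0.0
```

```bash
python3 pose.py; python3 gb.py; python3 - <<'E'
from h import *
p=np.load("w.npz")["p"];crop(p,60,0,400,230,2.3,"pics/w5.png")
E
```

```text
31.075 [0.6198 0.2303 0.099 ] tool x [-0.172 -0.985 -0.001] y [-0.985  0.172  0.001] z [-0.001  0.001 -1.   ] F [-0.6 -0.3  0. ] w 0.0005410930227735732 0.025
jig [[-91.5, 126.3]]
btn 280 [265.3   5.7] [[-97.4, 1.6]]
case 2439 [[-122.1, -3.3], [-2.0, 124.1]] ((-62.171363830566406, 63.18941879272461), (136.0466766357422, 122.62763214111328), 88.6927261352539)
```

View pics/w5.png

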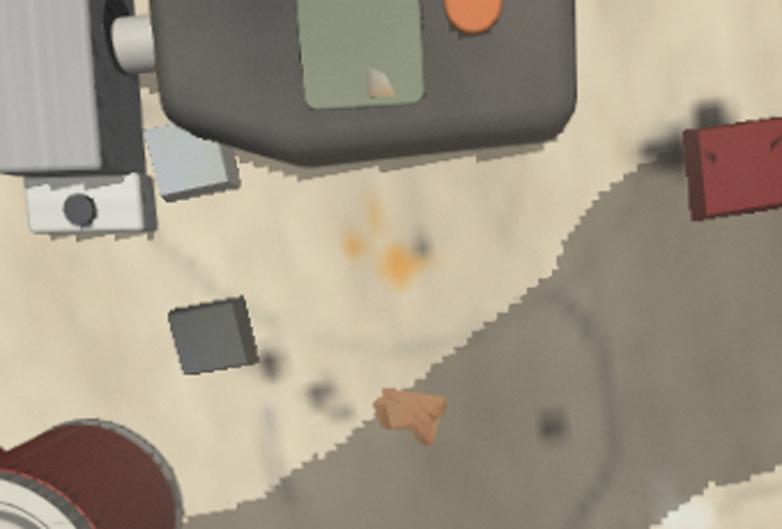

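The nose tip (113,45) sits against the block's dark face, and the gauge body lies over the grey decal chip, so the gauge is seated. Now I press the button.

Call:
drive_tool(increments=[{"dx": 0.022, "dy": 0.001, "dz": 0, "wx": 0, "wy": 0, "wz": 0, "claw": 0}, {"dx": 0.022, "dy": 0.001, "dz": 0, "wx": 0, "wy": 0, "wz": 0, "claw": 0}, {"dx": 0.022, "dy": 0.001, "dz": 0, "wx": 0, "wy": 0, "wz": 0, "claw": 0}, {"dx": 0.022, "dy": 0.001, "dz": 0, "wx": 0, "wy": 0, "wz": 0, "claw": 0}, {"dx": 0.021, "dy": 0.001, "dz": 0, "wx": 0, "wy": 0, "wz": 0, "claw": 0}, {"dx": 0.02, "dy": 0.0005, "dz": 0, "wx": 0, "wy": 0, "wz": 0, "claw": 0}, {"dx": 0, "dy": 0, "dz": 0, "wx": 0, "wy": 0, "wz": 0, "claw": 0}, {"dx": 0, "dy": 0, "dz": 0.02, "wx": 0, "wy": 0, "wz": 0, "claw": 0}, {"dx": 0, "dy": 0, "dz": 0.015, "wx": 0, "wy": 0, "wz": 0, "claw": 0}, {"dx": 0, "dy": 0, "dz": 0.005, "wx": 0, "wy": 0, "wz": 0, "claw": 0}, {"dx": 0, "dy": 0, "dz": 0, "wx": 0, "wy": 0, "wz": 0, "claw": 0}])

```text
t: 32.5
eef_pos: [0.5913, 0.1031, 0.0594]
tool_rot: [-0.001, -0.643, 0.766, 0.0]
contact_force: [-0.0, 0.2, 1.2]
gripper_width: 0.003
grasp_force: 0.0
```

```bash
python3 pose.py; python3 look.py pics/l3.png
```

```text
32.5 [0.5913 0.1031 0.0594] tool x [-0.172 -0.985  0.   ] y [-0.985  0.172  0.001] z [-0.001 -0.    -1.   ] F [-0.   0.2  1.2] w 0.003411463240762178 0.025
jig [[-97.5, -3.8]]
top 8 [229.25 183.  ] [[0.6246 0.207  0.028 ]]
top 5 [245.2 185.4] [[0.6191 0.1649 0.028 ]]
side 174 [296.94827586 178.20689655] [[0.725  0.1999 0.028 ]]
side 6 [263.  211.5] [[0.5901 0.0989 0.028 ]]
side 6 [232.  213.5] [[0.524  0.1199 0.028 ]]
```

Call:
drive_tool(increments=[{"dx": 0, "dy": 0, "dz": 0.002, "wx": 0, "wy": 0, "wz": 0, "claw": 0}, {"dx": 0, "dy": 0, "dz": 0.002, "wx": 0, "wy": 0, "wz": 0, "claw": 0}, {"dx": 0, "dy": 0, "dz": 0.001, "wx": 0, "wy": 0, "wz": 0, "claw": 0}, {"dx": 0, "dy": 0, "dz": 0.001, "wx": 0, "wy": 0, "wz": 0, "claw": 0}, {"dx": 0, "dy": 0, "dz": 0, "wx": 0, "wy": 0, "wz": 0, "claw": 0}])

```text
t: 33.22
eef_pos: [0.5917, 0.1026, 0.0542]
tool_rot: [-0.0, -0.643, 0.766, 0.0]
contact_force: [0.6, -0.6, 0.0]
gripper_width: -0.005
grasp_force: 0.0
```

Call:
drive_tool(increments=[{"dx": 0, "dy": 0, "dz": 0.001, "wx": 0, "wy": 0, "wz": 0, "claw": 0}, {"dx": 0, "dy": 0, "dz": 0, "wx": 0, "wy": 0, "wz": 0, "claw": 0}])

```text
t: 33.48
eef_pos: [0.5917, 0.1027, 0.0532]
tool_rot: [-0.0, -0.643, 0.766, 0.0]
contact_force: [0.4, -0.3, 0.2]
gripper_width: 0.001
grasp_force: 0.0
```

Call:
drive_tool(increments=[{"dx": 0, "dy": 0, "dz": 0.001, "wx": 0, "wy": 0, "wz": 0, "claw": 0}, {"dx": 0, "dy": 0, "dz": 0, "wx": 0, "wy": 0, "wz": 0, "claw": 0}])

```text
t: 33.72
eef_pos: [0.5918, 0.1027, 0.0524]
tool_rot: [0.0, -0.643, 0.766, -0.0]
contact_force: [-0.6, 0.2, 2.6]
gripper_width: 0.003
grasp_force: 0.8
```

Call:
drive_tool(increments=[{"dx": 0, "dy": 0, "dz": 0.001, "wx": 0, "wy": 0, "wz": 0, "claw": 0}, {"dx": 0, "dy": 0, "dz": 0, "wx": 0, "wy": 0, "wz": 0, "claw": 0}])

```text
t: 33.98
eef_pos: [0.5919, 0.1027, 0.0516]
tool_rot: [0.0, -0.643, 0.766, -0.0]
contact_force: [-1.5, 0.3, 5.1]
gripper_width: -0.0
grasp_force: 2.4
```

Call:
drive_tool(increments=[{"dx": 0, "dy": 0, "dz": 0.001, "wx": 0, "wy": 0, "wz": 0, "claw": 0}, {"dx": 0, "dy": 0, "dz": 0, "wx": 0, "wy": 0, "wz": 0, "claw": 0}, {"dx": 0, "dy": 0, "dz": 0, "wx": 0, "wy": 0, "wz": 0, "claw": 0}])

```text
t: 34.35
eef_pos: [0.5919, 0.1027, 0.0512]
tool_rot: [0.0, -0.643, 0.766, -0.0]
contact_force: [-3.4, -0.8, 10.9]
gripper_width: -0.002
grasp_force: 5.6
```

Call:
drive_tool(increments=[{"dx": 0, "dy": 0, "dz": 0.001, "wx": 0, "wy": 0, "wz": 0, "claw": 0}, {"dx": 0, "dy": 0, "dz": 0, "wx": 0, "wy": 0, "wz": 0, "claw": 0}, {"dx": 0, "dy": 0, "dz": 0, "wx": 0, "wy": 0, "wz": 0, "claw": 0}])

```text
t: 34.72
eef_pos: [0.592, 0.1027, 0.0512]
tool_rot: [0.0, -0.643, 0.766, -0.0]
contact_force: [-6.3, -1.2, 19.9]
gripper_width: 0.001
grasp_force: 9.7
```

Call:
drive_tool(increments=[{"dx": 0, "dy": 0, "dz": -0.002, "wx": 0, "wy": 0, "wz": 0, "claw": 0}, {"dx": 0, "dy": 0, "dz": -0.004, "wx": 0, "wy": 0, "wz": 0, "claw": 0}, {"dx": 0, "dy": 0, "dz": -0.015, "wx": 0, "wy": 0, "wz": 0, "claw": 0}, {"dx": 0, "dy": 0, "dz": -0.03, "wx": 0, "wy": 0, "wz": 0, "claw": 0}, {"dx": -0.025, "dy": 0, "dz": 0, "wx": 0, "wy": 0, "wz": 0, "claw": 0}, {"dx": -0.025, "dy": 0, "dz": 0, "wx": 0, "wy": 0, "wz": 0, "claw": 0}, {"dx": -0.025, "dy": 0, "dz": 0, "wx": 0, "wy": 0, "wz": 0, "claw": 0}, {"dx": -0.025, "dy": 0, "dz": 0, "wx": 0, "wy": 0, "wz": 0, "claw": 0}, {"dx": 0, "dy": 0, "dz": 0, "wx": 0, "wy": 0, "wz": 0, "claw": 0}])

```text
t: 35.85
eef_pos: [0.6087, 0.205, 0.1]
tool_rot: [0.0, -0.645, 0.764, 0.001]
contact_force: [-0.3, -0.1, 0.6]
gripper_width: -0.001
grasp_force: 0.0
```

```bash
python3 pose.py; python3 gb.py; python3 look.py pics/l4.png; python3 - <<'E'
from h import *
p=np.load("w.npz")["p"];g=cv2.cvtColor(p,cv2.COLOR_RGB2GRAY)
o=get_obs()
# flank edge positions of case left side: dark->light along columns
for u in range(150,300,25):
    col=g[:225,u].astype(int);r=[v for v in range(20,220) if col[v-3]<95 and col[v+3]>120];print(u,r[:3],jig(onz("wrist",[(u,r[0])],.012,o)) if r else "")
E
```

```text
35.85 [0.6087 0.205  0.1   ] tool x [-0.169 -0.986 -0.002] y [-0.986  0.169  0.001] z [-0.     0.002 -1.   ] F [-0.3 -0.1  0.6] w -0.0005373471405101932 0.025
jig [[-98.1, 99.5]]
btn 446 [253.9  51.6] [[-97.4, -1.0]]
case 3789 [[-122.3, -30.7], [-3.7, 31.8]] ((-100.67498779296875, 2.03985595703125), (69.90565490722656, 197.60018920898438), 89.96329498291016)
side 174 [296.06321839 177.8045977 ] [[0.7238 0.2027 0.028 ]]
side 17 [262.88235294 210.41176471] [[0.5914 0.1029 0.028 ]]
150 [104, 105, 106] [[-29.2, 22.6]]
175 [112, 113, 114] [[-45.3, 27.9]]
200 [111, 112, 113] [[-61.7, 27.4]]
225 [108, 109, 110] [[-77.9, 25.6]]
250 [105, 106, 107] [[-94.1, 23.8]]
275 [103, 104, 105] [[-110.1, 22.6]]
```

```bash
python3 -c "
from station import *
print(hand_in())"
```

```text
the job is handed in; nothing more can be done
None
```

I pushed the gauge into the jig until contact forces showed it against the rail (about 4 N) and the block (about 5 N), pressed the button to its stop with about 20 N and released it; camera checks after release showed it hadn't moved, and I handed the job in at about 36 s (no verdict came back).

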